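# Reset and re-lock the bench dispenser, then cycle it three strokes

### The job

Get the bench dispenser ready for the next plates: turn the winged lock ring under its knob well loose, turn the knob so that its white pointer line stands on the long mark of the scale, and turn the lock ring fully tight again. Then work the side lever exactly three full strokes, all the way down and fully back up each time, so the counter wheel moves on three notches. Leave the bottle, the pen pot and the well plate where they stand.

Things in the scene. Friction and masses are not known exactly. Their poses are not given: they have to be found in the camera images.
- dispenser: White bench dispenser, base 220 x 150 mm, 170 mm high, fixed. Origin: centre of its underside on the bench; x from its front (sloping panel, robot's side) to its back, y to its left (lever side), z up. A low black cap at the back, a thin spout on the -y side. Place and yaw vary.
- panel (a point): Centre of the sloping aluminium panel (124 x 130 mm), at (-20, 0, 115) mm in the dispenser's frame; the axis of knob and ring passes here along the panel's normal, leaning 30 deg from vertical towards the dispenser's -x. Scale: nine flat black marks 0.25 rad apart, from 34 mm off the axis; one is 16 mm long, the others 6. Site axes: the dispenser's.
- knob_grip (a point): On the axis, mid-height of the knob's bar, 45.5 mm out from the panel. Black bar 14 mm thick, 38 mm long, from 31 to 60 mm out, on a disc 38 mm across (28 to 31 mm out). A white pointer line on the bar's top runs from the axis to one end and down that end. Site x: along the bar to the pointer's end; z: along the axis, out of the panel; they turn with it.
- knob (a joint): Knob angle, rad. 0: pointer straight up the slope; grows clockwise as seen looking onto the knob along its axis. Long mark at +0.5, short marks at the other 0.25 steps from -1 to +1; stops at -1.2, +1.2. Starts between -0.9 and -0.1. Friction 0.05 N m; stays where left; the lock ring, tight or not, does not brake it.
- lock_ring_grip (a point): On the same axis, mid-height of the aluminium lock ring under the knob, 19.5 mm out from the panel. Disc 44 mm across with two opposite flat-ended wings, 52 mm end to end, 20 mm wide; all from 13 to 26 mm out, free below but for a 20 mm neck. Can be gripped over the wing ends with the knob (38 mm across, top 60 mm out) between the fingers.
- lock_ring (a joint): Lock ring angle, rad. 0: fully loose (stop); grows clockwise, seen as for the knob; 1.2: fully tight (stop). At 0.6 the wings lie along the panel's width (dispenser's y); loose, 0.6 rad anticlockwise of that; tight, 0.6 rad clockwise. Starts at 1.12 to 1.2, tight. Friction 0.1 N m; stays where left.
- lever_pad (a point): Centre of the top face of the stroke lever's black pad, 34 x 36 x 8 mm, at the front end of a steel arm on the dispenser's left side; lever up, it is at (-55, 128, 125) mm in the dispenser's frame, and 12 mm above the arm's centre line. It goes down 43 mm on an arc; press it from above.
- stroke_lever (a joint): Lever angle, rad. 0: up (sprung back there), arm rising 0.2 rad from the pivot to the pad; 0.38: fully down at its stop. Pivot: along the dispenser's y at x 55, z 90 mm of its frame; arm 115 mm. Takes 4 N at the top, 7 N at the bottom. The ratchet drives the counter on the way down and catches the next notch only once the lever is back below 0.05.
- stroke_counter (a joint): Turn of the counter wheel, a white disc 100 mm across with steel pins on the lever's axle, rad. Starts at 0; each full stroke moves it on one notch, 0.286 rad; about 0.86 after three. It does not go back.
- bottle: Bystander: closed plastic bottle, 62 mm across, 150 mm high. Origin: centre of its underside.
- pen_pot: Bystander: plastic pot 76 mm across, 90 mm high, with pens up to 140 mm. Origin: centre of its underside.
- well_plate: Bystander: flat six-well plate, 127 x 85 x 20 mm. Origin: centre of its underside.

How it is judged (in metres and radians):
On the way, in this order (a step that is already met when the one before it is completed fails the run):
1. the lock ring is loosened (below 0.8 rad) (value of joint lock_ring below 0.8 rad), for 0.1 s.
2. the knob's pointer is on the long mark (within 0.1 rad) while the ring is still loose (value of joint knob between 0.4 and 0.6 rad and value of joint lock_ring below 0.9 rad), for 0.3 s.
3. the lock ring is tight again (above 1.1 rad) with the pointer still on the long mark (value of joint lock_ring above 1.1 rad and value of joint knob between 0.4 and 0.6 rad), for 0.2 s.
4. first full stroke of the lever, down and back up (value of joint stroke_counter above 0.2 rad and value of joint stroke_lever below 0.05 rad), for 0.05 s.
5. second full stroke (value of joint stroke_counter above 0.49 rad and value of joint stroke_lever below 0.05 rad), for 0.05 s.
At the end, for the whole second after the job is handed in: The knob's pointer is on the long mark (joint 0.5, within 0.1 rad), the lock ring is tight (above 1.1 of 1.2 rad), the counter has moved on exactly three notches (0.77 to 0.97 rad), the lever is back up (below 0.05 rad), and bottle, pen pot and well plate stand within 20 mm of where they were (all of step 3 and value of joint stroke_counter between 0.77 and 0.97 rad and value of joint stroke_lever below 0.05 rad and distance of each of bottle, pen_pot, well_plate from where it was at the start of the episode below 0.02 m); the robot touches nothing.
It fails at once if a fourth stroke (value of joint stroke_counter above 1 rad).
It fails at once if a bystander is knocked over or pushed away (distance of any of bottle, pen_pot, well_plate from where it was at the start of the episode above 0.04 m or angle between any of bottle, pen_pot's own z axis and vertical above 0.5 rad).
It also fails if it takes over 72 s, if anything falls off the work surface, if the arm or the gripper's body presses on something with over 40 N, if the wrist force passes 120 N, or if a joint passes its speed limit or range.

### The arm

A 6-joint arm with a two-finger parallel gripper is mounted at the origin on the work surface. World frame = base frame: x ahead of the robot, y to its left, z up, the work surface at z = 0. Lengths are in m, angles in degrees, forces in N, time in s.
With the tool pointing down it reaches from about 0.35 to 0.875 m from the base axis. Payload 4.2 kg.
Tool frame: the origin (TCP) lies on the front face of the gripper's body, between the roots of the fingers; the fingertips stand 70 mm ahead of it and the grasp point (between the pads) lies 51 mm ahead of it (r.nose_length is the distance from the TCP to the fingertips, in m); z points along the fingers, y is the direction in which the jaws open and shut (so a half turn about z gives the same grasp; the last joint's range is limited). The gripper opens to 87 mm and grips with 3 to 60 N. Pads are 19 mm wide; open, the fingers measure 117 mm over their backs; the gripper's body (75 mm by 190 mm) begins 51 mm behind the grasp point.
Start: joints at [89.301, 22.042, 0.453, 0, -68.411, -14.817], TCP at [0.167, 0.602, 0.292] pointing down, gripper open.
Joint ranges: [-179.83, 179.83], [-69.29, 118.12], [-61.27, 80.66], [-181.25, 117.63], [-171.15, -9.14], [-177.46, 177.46]. Speed limits (degrees/s): [159.86, 159.86, 180, 180, 180, 180].

### API

Orientations are given as a 3x3 rotation matrix whose columns are the frame's x, y, z axes.
In Python, from station import telemetry, capture, order, r gives the robot as it stands.
- The arm moves only by the tool drive_tool, never from a script. Its argument "series" is a list of rows, each a list of 4 numbers: the shift along the tool's x, y, z as a fraction of full scale, then the turn about the tool's z as a fraction of full scale. In form: [[dx, dy, dz, turn], ...]. A call has 1 to 10 rows; each row is the pose to reach, as a shift and turn from the pose commanded when the call began, along the tool's axes at that moment; what a row does not reach only later rows make up. Full scale, the value 1, is 0.12 m for a shift and 2 rad for a turn. A row lasts 1/8 s, in which the tool goes at most 62.5 mm and 10.7 degrees, less where a joint would pass 70% of its speed; a pose out of reach is approached as far as the arm can. A call with a number of a shift or a turn outside -1 to 1 is refused whole. A call with a gripper value outside its range is refused whole. "fingers" is the finger opening in mm, from 0 to 87, set as the call begins (left out, the last holds). The fingers move at their own pace and stop on an object; the grip force is fixed at half the most. Time passes only in rows, so rows that repeat a pose let the fingers close. It gives the time, the measured TCP pose, the force and the opening at its end, in the units of the state.
- telemetry.sense(): the state, without advancing time (a new reading comes with each control period).
- capture(name): name is "side" or "top" or "wrist"; returns a dict with "color" (480x640x3 uint8, blue, green, red), "fx", "fy", "cx", "cy" (pixels), "eye" and "attitude" of the camera in the world; the wrist camera has in their place "mount" (4x4, takes a point from camera to tool coordinates, whose origin is the TCP and whose axes are the flange's). Camera axes: x right, y up, looking along -z (the intrinsics and any distortion apply to the point x, -y, -z); pixel columns grow to the right and rows downward; lengths in m; the calibration is good to about 2 mm. The wrist camera is an equidistant fisheye: a pixel r from the principal point sees the ray r / f radians off the axis. A picture is of the moment at which its call begins: read the wrist's pose just before it. There is no depth.
- order.finish_job(): hands the job in, once; it reports no verdict.
The state is a dict: "time_s": time; "joints": joint angles; "joint_velocities": joint speeds; "effort": joint torques, N m; "tcp_pos": TCP position; "ee_rot": TCP orientation; "wrist_force": force on the tool from outside, world axes, zero at the start; "moment": the same for the moment, N m; "gripper_width": opening from 0.0 (shut) to 1.0 (fully open).
Only numpy, scipy, OpenCV 4.12 (cv2) and the standard library are available. Lean on these libraries where they do the work, as an engineer would, in place of code of your own. Each camera call takes 0.05 s, during which the arm holds its last target. There are 200 camera calls.

## Working session

There is one attempt and no reset: what is moved stays moved. The work goes in short steps, Python scripts to look and compute and a tool call to move; the robot and the scene stay as the last step left them, time stands still between calls to the robot, and variables do not carry over. Pictures are saved under pics/ and viewed, about 8 in all and at most 12, crops included, and the job is handed in when it is done.

Besides the shell and the picture viewer there is one more tool, called after "Request:" by a JSON object that holds its "fn" and its "kwargs", one argument or row to a line. drive_tool: Moves the arm, as the interface text tells. Shift numbers are shares of 0.12 m and turn numbers shares of 2 rad, none past 1 either way. Its arguments: {"type":"object","properties":{"series":{"type":"array","items":{"type":"array","items":{"type":"number","minimum":-1,"maximum":1}}},"fingers":{"type":"number"}},"required":["series"]}

```bash
ls; mkdir -p pics
python3 - <<'E'
from station import telemetry, capture, order, r
import cv2,numpy as np
s=telemetry.sense(); print(s)
for n in ("top","side","wrist"):
    c=capture(n); cv2.imwrite(f"pics/{n}0.png",c["color"])
    print(n,{k:(np.round(v,4).tolist() if not np.isscalar(v) else v) for k,v in c.items() if k!="color"})
E
```

```text
pics
{'time_s': 0.0, 'joints': array([ 8.93031057e+01,  2.20913214e+01,  3.77492682e-01, -3.02794415e-02,
       -6.84112321e+01, -1.48166910e+01]), 'joint_velocities': array([-0.02858311, -0.10847222, -0.02790407, -0.01481774, -0.00413819,
        0.08922737]), 'effort': array([ 1.34698035e-03, -3.90662885e+01,  1.87403530e+01,  4.21983227e+00,
        1.10002587e-02, -1.89510042e-04]), 'tcp_pos': array([0.16701538, 0.60178539, 0.29113458]), 'ee_rot': array([[ 9.63514913e-01, -2.67654151e-01, -5.17913702e-04],
       [-2.67654639e-01, -9.63512458e-01, -2.17653620e-03],
       [ 8.35426453e-05,  2.23574710e-03, -9.99997497e-01]]), 'wrist_force': array([-0.33005086,  0.31915792, -0.0825774 ]), 'moment': array([ 0.05438202, -0.01769847,  0.03011959]), 'gripper_width': 0.9943974116171755}
top {'fx': 548.9927527521926, 'fy': 548.9927527521926, 'cx': 326.18166960839295, 'cy': 242.36332278172426, 'eye': [0.4413, -0.0238, 1.053], 'attitude': [[-0.0056, 0.9882, -0.1533], [-1.0, -0.0043, 0.0084], [0.0076, 0.1533, 0.9881]]}
side {'fx': 444.4846755240907, 'fy': 444.4846755240907, 'cx': 318.1426956767923, 'cy': 236.56471848233502, 'eye': [0.5096, 0.643, 0.7461], 'attitude': [[-0.9889, 0.1151, -0.0938], [-0.1473, -0.6793, 0.7189], [0.0191, 0.7248, 0.6887]]}
wrist {'fx': 371.64829954431775, 'fy': 371.64829954431775, 'cx': 317.35779741536055, 'cy': 240.35851750270535, 'mount': [[0.0006, 0.9598, 0.2807, 0.0768], [1.0, -0.0006, 0.0002, -0.0005], [0.0004, 0.2807, -0.9598, -0.092], [0.0, 0.0, 0.0, 1.0]]}
```

View pics/top0.png

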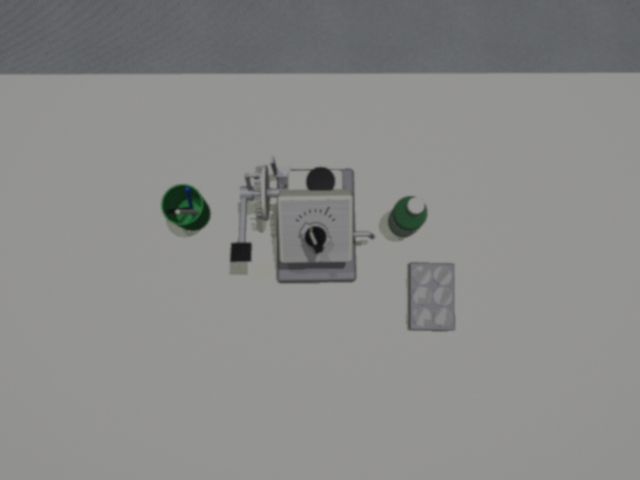

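View pics/side0.png

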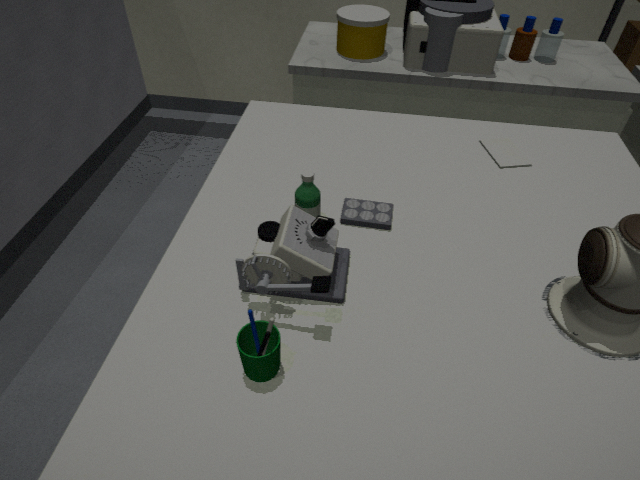

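Top view shows the dispenser near (316,225), pointer up-left, long mark up-right at about (328,210) and the lever pad at (241,252). The pot is on the left, the bottle and plate on the right. I'll enlarge it to measure the pose.

Run:
```python
import cv2
a=cv2.imread("pics/top0.png")[150:290,220:400]
cv2.imwrite("pics/top0c.png",cv2.convertScaleAbs(cv2.resize(a,None,fx=4,fy=4,interpolation=cv2.INTER_CUBIC),alpha=1.3,beta=10))
```

```text
(no output)
```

View pics/top0c.png

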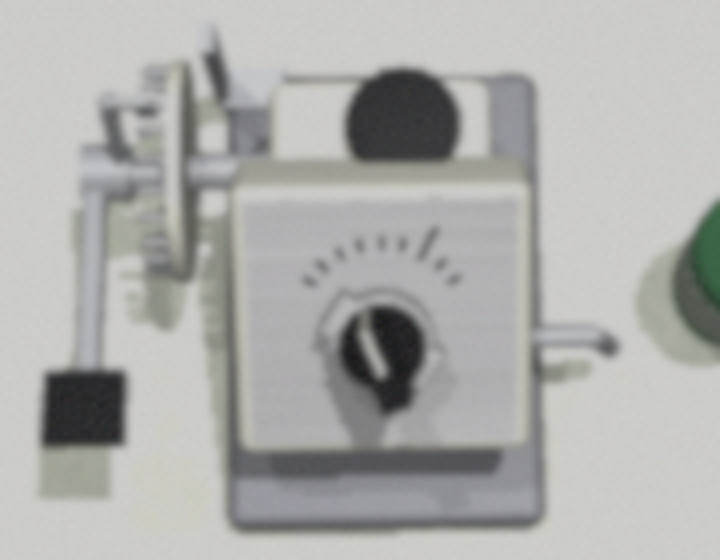

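```bash
cat > geo.py <<'E'
import numpy as np, cv2
from scipy.optimize import least_squares
S,C=np.sin(np.pi/6),np.cos(np.pi/6)
U=np.array([C,0,S]);V=np.array([0,1.,0]);N=np.array([-S,0,C]);P0=np.array([-.02,0,.115])
def pan(u,y,h): return P0+u*U+y*V+h*N           # panel coords (m) -> dispenser frame
def rad(th,rr,h=0): return pan(rr*np.cos(th),-rr*np.sin(th),h)
def world(p,q): # q = x,y,yaw
    c,s=np.cos(q[2]),np.sin(q[2]); p=np.atleast_2d(p)
    return np.c_[q[0]+c*p[:,0]-s*p[:,1],q[1]+s*p[:,0]+c*p[:,1],p[:,2]]
def proj(cam,P):
    c=(np.atleast_2d(P)-np.array(cam["eye"]))@np.array(cam["attitude"])
    return np.c_[cam["cx"]+cam["fx"]*c[:,0]/-c[:,2],cam["cy"]-cam["fy"]*c[:,1]/-c[:,2]]
def projw(cam,pos,R,P): # fisheye wrist
    t=(np.atleast_2d(P)-pos)@R; M=np.array(cam["mount"]); c=(t-M[:3,3])@M[:3,:3]
    d=np.c_[c[:,0],-c[:,1],-c[:,2]]; rho=np.hypot(d[:,0],d[:,1]); a=np.arctan2(rho,d[:,2])
    return np.c_[cam["cx"]+cam["fx"]*a*d[:,0]/rho,cam["cy"]+cam["fy"]*a*d[:,1]/rho]
TH=np.arange(-1,1.01,.25); MK=np.array([rad(t,.042 if abs(t-.5)<.01 else .037) for t in TH])
PAD=np.array([[-.055,.128,.125]])
E
python3 - <<'E'
from geo import *
from station import capture
cam=capture("top")
o=np.array([[308,282],[321,267],[338,254],[357,246],[380,243],[403,245],[428,243],[443,267],[456,280],[85,408]],float)
o=(o+.5)/4-.5+[220,150]
M=np.vstack([MK,PAD])
f=least_squares(lambda q:(proj(cam,world(M,q))-o).ravel(),[.5,0,0])
print(f.x,np.round(f.fun.reshape(-1,2),2).tolist())
q=f.x; np.save("q.npy",q)
def cr(P): return np.round(((proj(cam,world(P,q))-[220,150]+.5)*4-.5)).tolist()
print("axis top",cr(pan(0,0,.06)),"axis0",cr(pan(0,0,0)))
for t in (-.9,-.6,-.3,0): print(t,cr(rad(t,.019,.06)),cr(rad(t+np.pi,.019,.06)))
print("base",cr([[-.11,.075,0],[-.11,-.075,0]]))
print(world(PAD,q),world(pan(0,0,.0195),q),world(pan(0,0,.0455),q))
E
```

```text
[ 0.62704265 -0.01268229  0.01710531] [[0.32, 0.19], [0.37, -0.04], [0.39, 0.13], [0.6, 0.14], [0.18, 0.14], [-0.2, 0.17], [-0.05, -0.02], [-0.75, -0.65], [-0.51, -0.06], [-0.35, 0.01]]
axis top [[383.0, 375.0]] axis0 [[383.0, 325.0]]
-0.9 [[345.0, 349.0]] [[420.0, 401.0]]
-0.6 [[355.0, 340.0]] [[410.0, 410.0]]
-0.3 [[368.0, 334.0]] [[397.0, 416.0]]
0 [[382.0, 331.0]] [[384.0, 418.0]]
base [[233.0, 555.0], [546.0, 548.0]]
[[0.56986132 0.11435824 0.125     ]] [[ 0.597297   -0.01319115  0.1318875 ]] [[ 0.5842989  -0.01341351  0.15440416]]
```

Run:
```python
from geo import *
from station import capture
q=np.load("q.npy")
cam=capture("side")
print(proj(cam,world(PAD,q)),proj(cam,world(rad(.5,.05),q)))
print(proj(cam,world([[-.11,.075,0],[-.11,-.075,0],[.11,.075,0],[-.11,.075,.02]],q)))
```

```text
[[321.6218656  282.52213859]] [[295.95425995 219.37187322]]
[[349.29486331 305.28594564]
 [354.40636851 254.54339881]
 [246.80483671 293.35153143]
 [349.94585018 299.30876165]]
```

Request:
{"fn": "drive_tool", "kwargs": {
  "series": [
    [0.5,0.4,0,0.06],
    [0.8,0.8,0,0.129],
    [1,1,0,0.129],
    [1,1,0,0.129]
  ],
  "fingers": 0
}}

```text
time_s: 0.75
tcp_pos: [0.2516, 0.452, 0.2928]
ee_rot: [[0.862, -0.507, -0.0], [-0.507, -0.862, 0.0], [-0.0, -0.0, -1.0]]
wrist_force: [-0.5, 0.3, 1.0]
gripper_width: 0.631
```

Request:
{"fn": "drive_tool", "kwargs": {
  "series": [
    [0.5,0.2,0,-0.09],
    [1,0.4,0,-0.18],
    [1,0.4,0,-0.2744],
    [1,0.4,0,-0.2744]
  ]
}}

```text
time_s: 1.25
tcp_pos: [0.3305, 0.3527, 0.2923]
ee_rot: [[1.0, 0.018, 0.0], [0.018, -1.0, 0.0], [0.0, -0.0, -1.0]]
wrist_force: [-0.5, 0.8, 0.5]
gripper_width: 0.17
```

Request:
{"fn": "drive_tool", "kwargs": {
  "series": [
    [0.5,0.5,0,0],
    [1,1,0,0],
    [1,1,0,0]
  ]
}}

```text
time_s: 1.62
tcp_pos: [0.4537, 0.2351, 0.2922]
ee_rot: [[1.0, 0.018, 0.0], [0.018, -1.0, 0.0], [0.0, -0.0, -1.0]]
wrist_force: [0.7, 1.2, -0.1]
gripper_width: 0.007
```

Request:
{"fn": "drive_tool", "kwargs": {
  "series": [
    [0.5,0.5,0,0],
    [1,1,0,0],
    [1,1,0,0]
  ]
}}

```text
time_s: 2.0
tcp_pos: [0.5768, 0.1172, 0.2918]
ee_rot: [[1.0, 0.017, 0.0], [0.017, -1.0, -0.0], [0.0, 0.0, -1.0]]
wrist_force: [-0.1, 0.5, -0.1]
gripper_width: 0.003
```

Request:
{"fn": "drive_tool", "kwargs": {
  "series": [
    [0.3,0.45,0,0],
    [0.4625,0.831,0,0],
    [0.4625,0.831,0,0],
    [0.4625,0.831,0,0]
  ]
}}

```text
time_s: 2.5
tcp_pos: [0.6325, 0.02, 0.2917]
ee_rot: [[1.0, 0.019, -0.001], [0.019, -1.0, 0.0], [-0.001, -0.0, -1.0]]
wrist_force: [1.0, 0.2, -0.1]
gripper_width: 0.006
```

```bash
cat > snap.py <<'E'
import sys
from geo import *
from station import telemetry,capture
import pickle
s=telemetry.sense(); c=capture("wrist"); pickle.dump((s,c),open(f"pics/{sys.argv[1]}.pkl","wb"))
im=c["color"].copy(); cv2.imwrite(f"pics/{sys.argv[1]}.png",cv2.convertScaleAbs(im,alpha=1.2,beta=10))
q=np.load("q.npy"); pr=lambda P:np.round(projw(c,s["tcp_pos"],s["ee_rot"],world(P,q))).tolist()
print(s["time_s"],s["tcp_pos"],s["wrist_force"]); print("marks",pr(MK)); print("axis h0,60",pr(pan(0,0,0)),pr(pan(0,0,.06)),"pad",pr(PAD))
print("fingertip",np.round(projw(c,s["tcp_pos"],s["ee_rot"],s["tcp_pos"]+s["ee_rot"]@[0,0,.07])).tolist())
E
python3 snap.py w1
```

```text
2.5 [0.63252808 0.01998422 0.29165355] [ 0.99281587  0.17673957 -0.13232927]
marks [[320.0, 253.0], [328.0, 247.0], [339.0, 242.0], [351.0, 238.0], [365.0, 237.0], [377.0, 239.0], [392.0, 238.0], [397.0, 247.0], [403.0, 253.0]]
axis h0,60 [[360.0, 271.0]] [[366.0, 339.0]] pad [[200.0, 314.0]]
fingertip [[318.0, 299.0]]
```

View pics/w1.png

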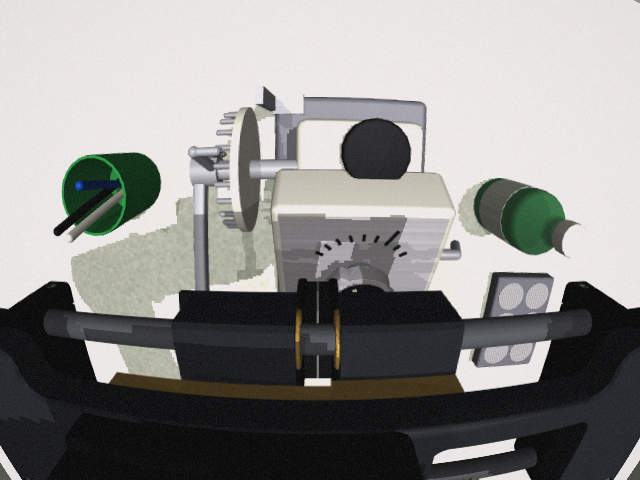

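The wrist view shows the marks at (319,254) to (399,233), matching the prediction to about 1 px. The closed fingers hide the knob, at (318,299). I'll descend upslope of the left wing and push it down-slope.

Request:
{"fn": "drive_tool", "kwargs": {
  "series": [
    [0.02,0,0.3,0],
    [0.02,0,0.55,0],
    [0.02,0,0.65,0],
    [0.02,0,0.65,0],
    [0.02,0,0.65,0]
  ]
}}

```text
time_s: 3.18
tcp_pos: [0.6355, 0.0194, 0.2159]
ee_rot: [[1.0, 0.021, 0.003], [0.021, -1.0, 0.0], [0.003, -0.0, -1.0]]
wrist_force: [-0.1, -0.0, 0.3]
gripper_width: 0.002
```

Request:
{"fn": "drive_tool", "kwargs": {
  "series": [
    [-0.03,0,0.017,0],
    [-0.06,0,0.035,0],
    [-0.09,0,0.052,0],
    [-0.11,0,0.063,0],
    [-0.11,0,0.063,0]
  ]
}}

```text
time_s: 3.8
tcp_pos: [0.6213, 0.0185, 0.2066]
ee_rot: [[1.0, 0.02, -0.0], [0.02, -1.0, -0.0], [-0.0, 0.0, -1.0]]
wrist_force: [0.4, -0.6, 0.1]
gripper_width: 0.002
```

Request:
{"fn": "drive_tool", "kwargs": {
  "series": [
    [-0.03,0,0.01,0],
    [-0.04,0,0.02,0],
    [-0.04,0,0.02,0]
  ]
}}

```text
time_s: 4.18
tcp_pos: [0.6182, 0.019, 0.2055]
ee_rot: [[1.0, 0.021, 0.005], [0.021, -1.0, 0.001], [0.005, -0.001, -1.0]]
wrist_force: [4.0, 1.5, 3.4]
gripper_width: 0.007
```

```bash
python3 snap.py w2; python3 -c "
import cv2;a=cv2.imread('pics/w2.png')[160:340,220:460];cv2.imwrite('pics/w2c.png',cv2.resize(a,None,fx=3,fy=3,interpolation=2))"
```

```text
4.175 [0.61817531 0.01897977 0.20548476] [4.01475822 1.5406332  3.35609095]
marks [[320.0, 281.0], [332.0, 272.0], [348.0, 265.0], [367.0, 260.0], [386.0, 259.0], [404.0, 260.0], [427.0, 259.0], [432.0, 272.0], [439.0, 280.0]]
axis h0,60 [[376.0, 303.0]] [[387.0, 408.0]] pad [[157.0, 358.0]]
fingertip [[318.0, 299.0]]
```

View pics/w2c.png

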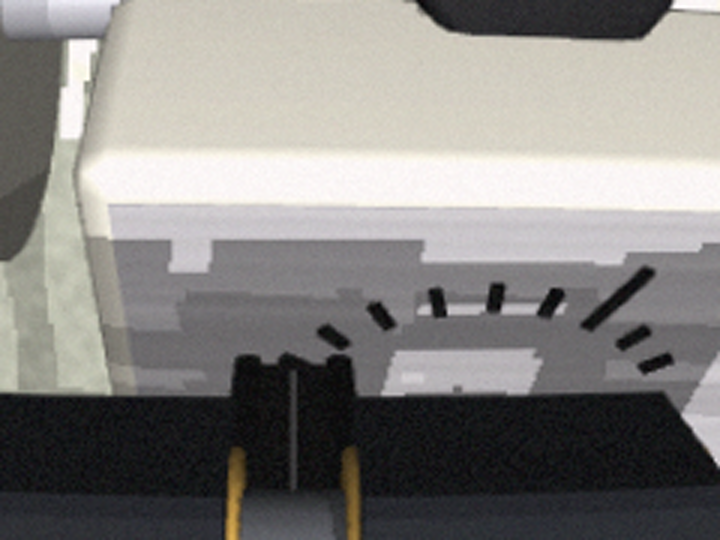

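Request:
{"fn": "drive_tool", "kwargs": {
  "series": [
    [0.13,0,-0.075,0],
    [0.15,0.064,-0.08,0],
    [0.15,0.064,-0.075,0],
    [0.13,0.064,-0.075,0]
  ]
}}

```text
time_s: 4.72
tcp_pos: [0.6314, 0.0107, 0.2123]
ee_rot: [[1.0, 0.019, -0.003], [0.019, -1.0, -0.0], [-0.003, 0.0, -1.0]]
wrist_force: [-0.2, 0.3, -0.2]
gripper_width: 0.004
```

Request:
{"fn": "drive_tool", "kwargs": {
  "series": [
    [-0.02,0,0.012,0],
    [-0.04,0,0.023,0],
    [-0.05,0,0.029,0],
    [-0.06,0,0.035,0]
  ]
}}

```text
time_s: 5.22
tcp_pos: [0.6269, 0.0112, 0.2105]
ee_rot: [[1.0, 0.021, 0.005], [0.021, -1.0, 0.0], [0.005, -0.0, -1.0]]
wrist_force: [3.9, 0.3, 3.1]
gripper_width: 0.005
```

Request:
{"fn": "drive_tool", "kwargs": {
  "series": [
    [-0.02,0,0.012,0],
    [-0.03,0,0.018,0],
    [-0.04,0,0.024,0]
  ]
}}

```text
time_s: 5.6
tcp_pos: [0.6247, 0.0124, 0.2096]
ee_rot: [[1.0, 0.022, 0.014], [0.022, -1.0, 0.003], [0.014, -0.002, -1.0]]
wrist_force: [8.2, 4.4, 7.0]
gripper_width: 0.005
```

Request:
{"fn": "drive_tool", "kwargs": {
  "series": [
    [0.08,0,-0.05,0],
    [0.1,0.04,-0.058,0],
    [0.1,0.04,-0.058,0],
    [0.08,0.04,-0.046,0]
  ]
}}

```text
time_s: 6.1
tcp_pos: [0.6295, 0.0058, 0.2109]
ee_rot: [[1.0, 0.019, -0.002], [0.019, -1.0, -0.0], [-0.002, 0.0, -1.0]]
wrist_force: [-0.1, -0.6, -0.5]
gripper_width: 0.008
```

Request:
{"fn": "drive_tool", "kwargs": {
  "series": [
    [-0.02,0,0.012,0],
    [-0.04,0,0.023,0],
    [-0.05,0,0.029,0],
    [-0.06,0,0.035,0]
  ]
}}

```text
time_s: 6.6
tcp_pos: [0.6249, 0.0064, 0.209]
ee_rot: [[1.0, 0.021, 0.006], [0.021, -1.0, 0.0], [0.006, -0.0, -1.0]]
wrist_force: [5.0, -0.6, 2.2]
gripper_width: 0.006
```

Request:
{"fn": "drive_tool", "kwargs": {
  "series": [
    [-0.02,0,0.012,0],
    [-0.03,0,0.018,0],
    [-0.04,0,0.024,0]
  ]
}}

```text
time_s: 6.98
tcp_pos: [0.6228, 0.0073, 0.2082]
ee_rot: [[1.0, 0.022, 0.015], [0.022, -1.0, 0.002], [0.015, -0.002, -1.0]]
wrist_force: [9.5, 3.4, 5.8]
gripper_width: 0.004
```

Request:
{"fn": "drive_tool", "kwargs": {
  "series": [
    [-0.02,0,0.012,0],
    [-0.04,0,0.023,0],
    [-0.04,0,0.023,0]
  ]
}}

```text
time_s: 7.35
tcp_pos: [0.6201, 0.0089, 0.2069]
ee_rot: [[1.0, 0.023, 0.022], [0.023, -1.0, 0.005], [0.022, -0.005, -1.0]]
wrist_force: [11.6, 6.0, 7.4]
gripper_width: 0.007
```

Request:
{"fn": "drive_tool", "kwargs": {
  "series": [
    [-0.02,0,0.012,0],
    [-0.04,0,0.023,0],
    [-0.04,0,0.023,0]
  ]
}}

```text
time_s: 7.72
tcp_pos: [0.6173, 0.0102, 0.2055]
ee_rot: [[0.999, 0.024, 0.028], [0.024, -1.0, 0.007], [0.028, -0.007, -1.0]]
wrist_force: [12.3, 10.7, 8.6]
gripper_width: 0.001
```

Request:
{"fn": "drive_tool", "kwargs": {
  "series": [
    [0.06,0,-0.04,0],
    [0.08,0,-0.4,0],
    [-0.2,0,-0.7,0],
    [-0.55,0.1,-0.7,0],
    [-0.6,0.1,-0.7,0],
    [-0.6,0.1,-0.7,0]
  ]
}}

```text
time_s: 8.48
tcp_pos: [0.5362, -0.0077, 0.283]
ee_rot: [[1.0, 0.02, -0.001], [0.02, -1.0, -0.0], [-0.001, 0.0, -1.0]]
wrist_force: [1.0, 0.1, -0.1]
gripper_width: 0.006
```

```bash
python3 snap.py w3; python3 -c "
import cv2;a=cv2.imread('pics/w3.png')[140:320,220:460];cv2.imwrite('pics/w3c.png',cv2.resize(a,None,fx=3,fy=3,interpolation=2))"
```

```text
8.475 [ 0.53620465 -0.00769733  0.28297093] [ 0.97733265  0.14673846 -0.05514577]
marks [[282.0, 118.0], [290.0, 109.0], [301.0, 101.0], [315.0, 96.0], [329.0, 95.0], [343.0, 97.0], [360.0, 96.0], [367.0, 109.0], [375.0, 119.0]]
axis h0,60 [[328.0, 143.0]] [[330.0, 199.0]] pad [[152.0, 198.0]]
fingertip [[318.0, 299.0]]
```

View pics/w3c.png

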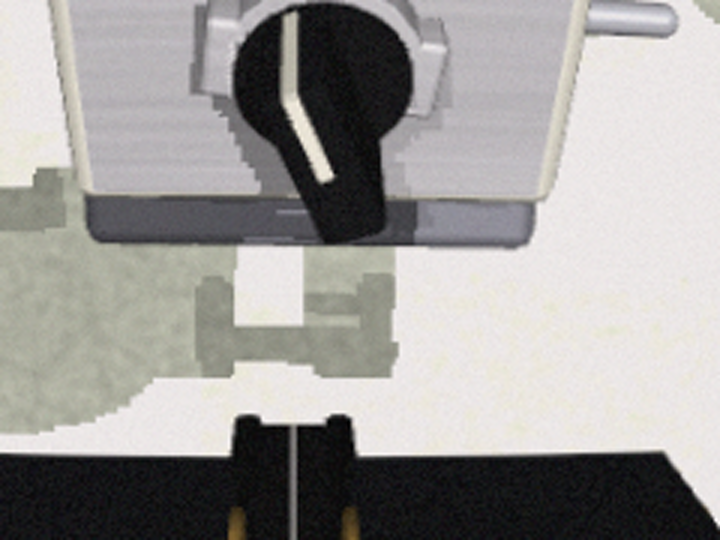

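```bash
cat > pred.py <<'E'
import sys,pickle
from geo import *
s,c=pickle.load(open(f"pics/{sys.argv[1]}.pkl","rb")); q=np.load("q.npy"); off=np.array([int(sys.argv[2]),int(sys.argv[3])]);k=float(sys.argv[4])
pr=lambda P:np.round((projw(c,s["tcp_pos"],s["ee_rot"],world(P,q))-off+.5)*k-.5).astype(int).tolist()
print("axis60",pr(pan(0,0,.06)))
for t in np.arange(-1.2,1.21,.2): print("knob %.1f"%t,pr(rad(t,.019,.06)),end="; ")
for f in np.arange(0,1.21,.2):
    a=f-.6; w=np.array([np.cos(a),np.sin(a)]);n=np.array([-w[1],w[0]])
    P=[pan(z[1],z[0],.026) for z in (.026*w+.01*n,.026*w-.01*n,-.026*w-.01*n,-.026*w+.01*n)]
    print("\nring %.1f"%f,"L up/low",pr(P)[:2],"R low(-)/..",pr(P)[2:])
E
python3 pred.py w3 220 140 3
```

```text
axis60 [[331, 177]]
knob -1.2 [[236, 148]]; knob -1.0 [[245, 133]]; knob -0.8 [[258, 120]]; knob -0.6 [[274, 110]]; knob -0.4 [[292, 102]]; knob -0.2 [[313, 97]]; knob -0.0 [[334, 95]]; knob 0.2 [[355, 97]]; knob 0.4 [[375, 102]]; knob 0.6 [[393, 111]]; knob 0.8 [[408, 122]]; knob 1.0 [[420, 135]]; knob 1.2 [[427, 149]]; 
ring 0.0 L up/low [[201, 99], [255, 158]] R low(-)/.. [[457, 51], [409, -18]]

ring 0.2 L up/low [[197, 78], [236, 145]] R low(-)/.. [[458, 73], [428, -2]]

ring 0.4 L up/low [[197, 56], [219, 130]] R low(-)/.. [[454, 94], [443, 17]]

ring 0.6 L up/low [[203, 35], [207, 112]] R low(-)/.. [[445, 113], [453, 37]]

ring 0.8 L up/low [[214, 15], [199, 92]] R low(-)/.. [[432, 131], [458, 58]]

ring 1.0 L up/low [[230, -4], [196, 71]] R low(-)/.. [[415, 146], [457, 80]]

ring 1.2 L up/low [[251, -19], [198, 49]] R low(-)/.. [[395, 158], [451, 100]]
```

The crop shows the pointer at about -0.4 (crop end (290,92), axis (328,178)) and the ring at about 0.75 by its wing corners. The finger had jammed on the ring's disc, so I'll push again further out.

Request:
{"fn": "drive_tool", "kwargs": {
  "series": [
    [0.4,-0.1,0,0],
    [0.786,-0.2,0,0],
    [0.786,-0.2,0.2,0],
    [0.786,-0.2,0.5,0],
    [0.786,-0.2,0.6,0],
    [0.786,-0.2,0.6,0]
  ]
}}

```text
time_s: 9.28
tcp_pos: [0.6309, 0.0182, 0.2101]
ee_rot: [[1.0, 0.02, -0.002], [0.02, -1.0, -0.001], [-0.002, 0.001, -1.0]]
wrist_force: [0.5, 0.0, 0.4]
gripper_width: 0.006
```

Request:
{"fn": "drive_tool", "kwargs": {
  "series": [
    [-0.03,0,0.017,0],
    [-0.06,0,0.035,0],
    [-0.08,0,0.046,0],
    [-0.1,0,0.058,0]
  ]
}}

```text
time_s: 9.78
tcp_pos: [0.6197, 0.0182, 0.2055]
ee_rot: [[1.0, 0.021, 0.004], [0.021, -1.0, 0.0], [0.004, -0.0, -1.0]]
wrist_force: [2.5, -0.9, 4.4]
gripper_width: 0.002
```

Request:
{"fn": "drive_tool", "kwargs": {
  "series": [
    [-0.02,0,0.012,0],
    [-0.04,0,0.023,0],
    [-0.06,0,0.035,0]
  ]
}}

```text
time_s: 10.15
tcp_pos: [0.6138, 0.0194, 0.202]
ee_rot: [[1.0, 0.021, 0.008], [0.021, -1.0, 0.003], [0.008, -0.003, -1.0]]
wrist_force: [4.7, 4.5, 5.1]
gripper_width: 0.004
```

Forces are moderate and the finger tracks. I'll push a little further.

Request:
{"fn": "drive_tool", "kwargs": {
  "series": [
    [-0.02,-0.005,0.012,0],
    [-0.035,-0.01,0.02,0],
    [-0.035,-0.01,0.02,0]
  ]
}}

```text
time_s: 10.52
tcp_pos: [0.6081, 0.0202, 0.1984]
ee_rot: [[1.0, 0.02, 0.003], [0.02, -1.0, 0.002], [0.003, -0.002, -1.0]]
wrist_force: [1.9, 5.9, 5.3]
gripper_width: 0.002
```

Request:
{"fn": "drive_tool", "kwargs": {
  "series": [
    [0.06,0,-0.04,0],
    [0.08,0,-0.4,0],
    [0.08,0,-0.65,0],
    [-0.3,0.3,-0.65,0],
    [-0.64,0.3,-0.65,0],
    [-0.64,0.3,-0.65,0],
    [-0.64,0.3,-0.65,0]
  ]
}}

```text
time_s: 11.4
tcp_pos: [0.5311, -0.0189, 0.2754]
ee_rot: [[1.0, 0.02, -0.001], [0.02, -1.0, -0.001], [-0.001, 0.001, -1.0]]
wrist_force: [1.2, -0.4, -0.1]
gripper_width: 0.007
```

```bash
python3 snap.py w4; python3 -c "
import cv2;a=cv2.imread('pics/w4.png')[80:260,220:460];cv2.imwrite('pics/w4c.png',cv2.resize(a,None,fx=3,fy=3,interpolation=2))"; python3 pred.py w4 220 80 3
```

```text
11.4 [ 0.5311159  -0.01890214  0.27539969] [ 1.18951128 -0.36698568 -0.05688535]
marks [[263.0, 110.0], [272.0, 100.0], [283.0, 92.0], [296.0, 87.0], [311.0, 85.0], [326.0, 87.0], [344.0, 86.0], [351.0, 100.0], [360.0, 110.0]]
axis h0,60 [[312.0, 136.0]] [[310.0, 191.0]] pad [[133.0, 193.0]]
fingertip [[318.0, 299.0]]
axis60 [[271, 335]]
knob -1.2 [[171, 305]]; knob -1.0 [[180, 290]]; knob -0.8 [[192, 276]]; knob -0.6 [[208, 265]]; knob -0.4 [[227, 256]]; knob -0.2 [[248, 250]]; knob -0.0 [[270, 249]]; knob 0.2 [[292, 250]]; knob 0.4 [[313, 256]]; knob 0.6 [[333, 265]]; knob 0.8 [[349, 276]]; knob 1.0 [[362, 290]]; knob 1.2 [[371, 305]]; 
ring 0.0 L up/low [[145, 258], [202, 319]] R low(-)/.. [[408, 207], [355, 134]]

ring 0.2 L up/low [[139, 236], [182, 306]] R low(-)/.. [[410, 229], [376, 151]]

ring 0.4 L up/low [[139, 214], [165, 290]] R low(-)/.. [[406, 251], [393, 170]]

ring 0.6 L up/low [[144, 191], [151, 272]] R low(-)/.. [[398, 272], [404, 191]]

ring 0.8 L up/low [[155, 170], [143, 251]] R low(-)/.. [[385, 291], [409, 214]]

ring 1.0 L up/low [[171, 151], [139, 229]] R low(-)/.. [[368, 307], [409, 236]]

ring 1.2 L up/low [[191, 134], [140, 206]] R low(-)/.. [[347, 319], [404, 258]]
```

View pics/w4c.png

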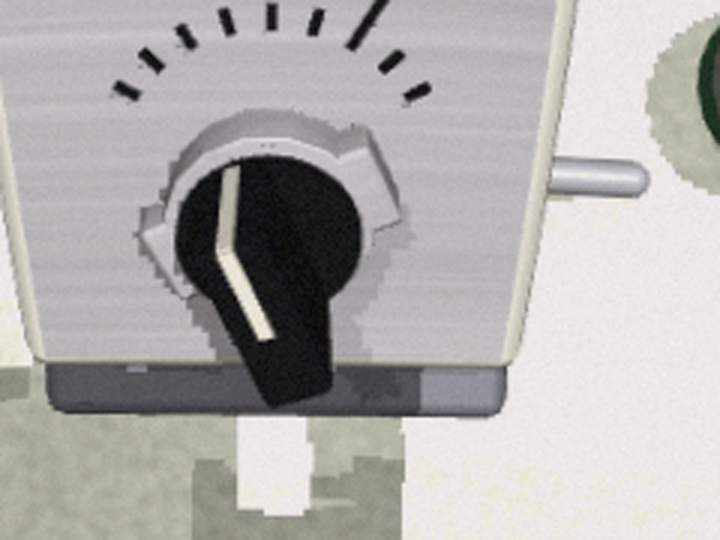

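The ring is now at about 0.15, well loose (right wing corners (402,218) and (368,150)), and the knob is still at about -0.43. Next I push the pointer end towards -y.

Request:
{"fn": "drive_tool", "kwargs": {
  "series": [
    [0.3,-0.29,0,0],
    [0.567,-0.29,0,0],
    [0.567,-0.29,0.2,0],
    [0.567,-0.29,0.387,0],
    [0.567,-0.29,0.387,0]
  ]
}}

```text
time_s: 12.08
tcp_pos: [0.5982, 0.0175, 0.2264]
ee_rot: [[1.0, 0.02, -0.006], [0.02, -1.0, -0.002], [-0.006, 0.001, -1.0]]
wrist_force: [-0.7, -0.1, 0.3]
gripper_width: 0.008
```

Request:
{"fn": "drive_tool", "kwargs": {
  "series": [
    [0,0.03,0,0],
    [0,0.06,0,0],
    [0,0.085,0,0],
    [0,0.11,0,0],
    [0,0.11,0,0]
  ]
}}

```text
time_s: 12.7
tcp_pos: [0.6009, 0.0055, 0.2315]
ee_rot: [[1.0, 0.021, 0.008], [0.021, -1.0, 0.002], [0.008, -0.002, -1.0]]
wrist_force: [2.2, 3.9, 2.5]
gripper_width: 0.004
```

Request:
{"fn": "drive_tool", "kwargs": {
  "series": [
    [0,0.015,0,0],
    [0,0.026,0,0],
    [0,0.026,0,0]
  ]
}}

```text
time_s: 13.08
tcp_pos: [0.6011, 0.0026, 0.2315]
ee_rot: [[1.0, 0.021, 0.008], [0.021, -1.0, 0.003], [0.008, -0.002, -1.0]]
wrist_force: [4.2, 5.8, 2.8]
gripper_width: 0.003
```

Request:
{"fn": "drive_tool", "kwargs": {
  "series": [
    [0,-0.08,0,0],
    [0,-0.08,-0.2,0],
    [0,-0.08,-0.39,0],
    [-0.3,0.17,-0.39,0],
    [-0.57,0.17,-0.39,0],
    [-0.57,0.17,-0.39,0],
    [-0.57,0.17,-0.39,0]
  ]
}}

```text
time_s: 13.95
tcp_pos: [0.531, -0.0204, 0.2762]
ee_rot: [[1.0, 0.02, 0.0], [0.02, -1.0, -0.0], [0.0, 0.0, -1.0]]
wrist_force: [-0.1, 0.9, -0.5]
gripper_width: 0.001
```

```bash
python3 snap.py w5; python3 -c "
import cv2;a=cv2.imread('pics/w5.png')[80:260,220:460];cv2.imwrite('pics/w5c.png',cv2.resize(a,None,fx=3,fy=3,interpolation=2))"; python3 pred.py w5 220 80 3 | head -2
```

```text
13.95 [ 0.53098038 -0.02044027  0.27616109] [-0.10787662  0.92295402 -0.45717493]
marks [[261.0, 110.0], [269.0, 100.0], [281.0, 92.0], [294.0, 87.0], [309.0, 85.0], [324.0, 87.0], [341.0, 86.0], [349.0, 100.0], [357.0, 110.0]]
axis h0,60 [[309.0, 136.0]] [[307.0, 191.0]] pad [[132.0, 193.0]]
fingertip [[318.0, 299.0]]
axis60 [[263, 334]]
knob -1.2 [[164, 304]]; knob -1.0 [[172, 289]]; knob -0.8 [[184, 276]]; knob -0.6 [[200, 264]]; knob -0.4 [[219, 255]]; knob -0.2 [[240, 250]]; knob -0.0 [[262, 248]]; knob 0.2 [[284, 250]]; knob 0.4 [[305, 255]]; knob 0.6 [[324, 264]]; knob 0.8 [[340, 276]]; knob 1.0 [[353, 289]]; knob 1.2 [[362, 305]];
```

View pics/w5c.png

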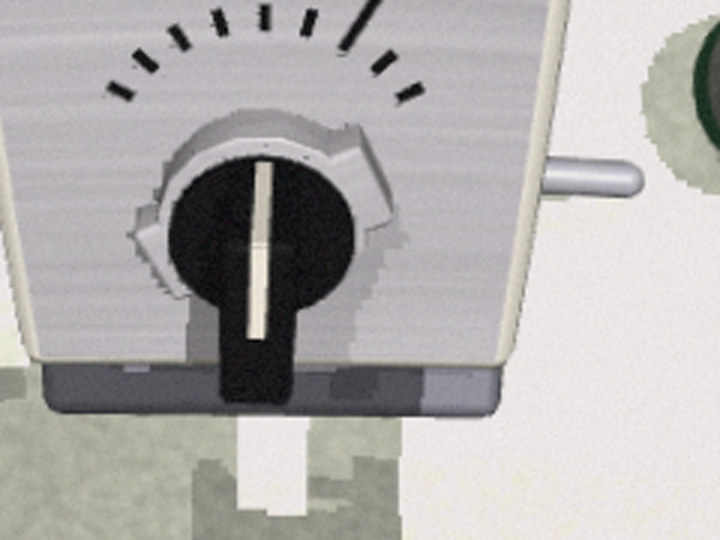

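The knob is at about +0.03 (line vertical, end (260,243), axis (257,337)). It needs roughly 4 mm more push.

Request:
{"fn": "drive_tool", "kwargs": {
  "series": [
    [0.3,-0.306,0,0],
    [0.57,-0.306,0,0],
    [0.57,-0.306,0.2,0],
    [0.57,-0.306,0.39,0],
    [0.57,-0.24,0.39,0],
    [0.57,-0.2,0.39,0],
    [0.57,-0.17,0.39,0],
    [0.57,-0.15,0.39,0],
    [0.57,-0.138,0.39,0],
    [0.57,-0.138,0.39,0]
  ]
}}

```text
time_s: 15.25
tcp_pos: [0.6007, -0.001, 0.2311]
ee_rot: [[1.0, 0.02, 0.007], [0.02, -1.0, 0.003], [0.007, -0.003, -1.0]]
wrist_force: [1.2, 6.5, 0.2]
gripper_width: 0.008
```

Request:
{"fn": "drive_tool", "kwargs": {
  "series": [
    [0,-0.08,0,0],
    [0,-0.11,-0.2,0],
    [0,-0.11,-0.39,0],
    [-0.3,0.138,-0.39,0],
    [-0.57,0.138,-0.39,0],
    [-0.57,0.138,-0.39,0],
    [-0.57,0.138,-0.39,0]
  ]
}}

```text
time_s: 16.12
tcp_pos: [0.5312, -0.0204, 0.2766]
ee_rot: [[1.0, 0.02, 0.001], [0.02, -1.0, -0.0], [0.001, 0.0, -1.0]]
wrist_force: [0.4, 0.6, 0.6]
gripper_width: 0.003
```

```bash
python3 snap.py w6; python3 -c "
import cv2;a=cv2.imread('pics/w6.png')[80:260,220:460];cv2.imwrite('pics/w6c.png',cv2.resize(a,None,fx=3,fy=3,interpolation=2))"; python3 pred.py w6 220 80 3 | head -2
```

```text
16.125 [ 0.53122181 -0.02041825  0.27663416] [0.41069856 0.59330034 0.59445606]
marks [[261.0, 111.0], [270.0, 101.0], [281.0, 93.0], [294.0, 88.0], [309.0, 86.0], [324.0, 88.0], [341.0, 87.0], [349.0, 101.0], [357.0, 111.0]]
axis h0,60 [[310.0, 136.0]] [[307.0, 192.0]] pad [[132.0, 193.0]]
fingertip [[318.0, 299.0]]
axis60 [[263, 336]]
knob -1.2 [[164, 306]]; knob -1.0 [[173, 291]]; knob -0.8 [[185, 277]]; knob -0.6 [[201, 266]]; knob -0.4 [[219, 257]]; knob -0.2 [[240, 252]]; knob -0.0 [[262, 250]]; knob 0.2 [[284, 252]]; knob 0.4 [[305, 257]]; knob 0.6 [[324, 266]]; knob 0.8 [[340, 277]]; knob 1.0 [[353, 291]]; knob 1.2 [[362, 306]];
```

View pics/w6c.png

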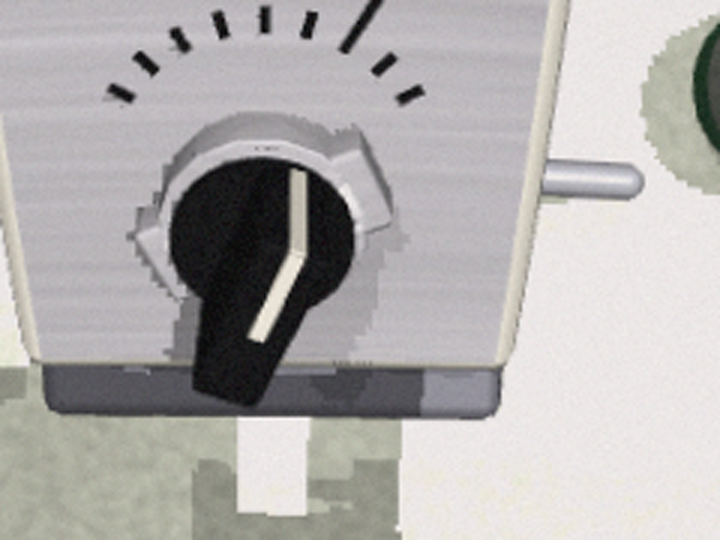

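The knob is at about +0.38 (end (298,254), axis (257,340)). I'll push about 1.3 mm further and then measure the line with image code.

Request:
{"fn": "drive_tool", "kwargs": {
  "series": [
    [0.3,-0.25,0,0],
    [0.57,-0.25,0,0],
    [0.57,-0.25,0.2,0],
    [0.57,-0.25,0.39,0],
    [0.57,-0.2,0.39,0],
    [0.57,-0.17,0.39,0],
    [0.57,-0.15,0.39,0],
    [0.57,-0.138,0.39,0],
    [0.57,-0.127,0.39,0],
    [0.57,-0.127,0.39,0]
  ]
}}

```text
time_s: 17.42
tcp_pos: [0.6001, -0.0023, 0.2305]
ee_rot: [[1.0, 0.02, 0.005], [0.02, -1.0, 0.003], [0.005, -0.003, -1.0]]
wrist_force: [0.2, 6.2, -0.2]
gripper_width: 0.006
```

Request:
{"fn": "drive_tool", "kwargs": {
  "series": [
    [0,-0.08,0,0],
    [0,-0.11,-0.2,0],
    [0,-0.11,-0.39,0],
    [-0.3,0.127,-0.39,0],
    [-0.57,0.127,-0.39,0],
    [-0.57,0.127,-0.39,0],
    [-0.57,0.127,-0.39,0]
  ]
}}

```text
time_s: 18.3
tcp_pos: [0.5313, -0.0204, 0.2768]
ee_rot: [[1.0, 0.02, 0.002], [0.02, -1.0, -0.0], [0.002, 0.0, -1.0]]
wrist_force: [-0.6, -0.3, 0.3]
gripper_width: 0.001
```

```bash
python3 snap.py w7 | head -1
cat > line.py <<'E'
import sys,pickle
from geo import *
q=np.load("q.npy")
def knob(n):
    s,c=pickle.load(open(f"pics/{n}.pkl","rb")); g=cv2.cvtColor(c["color"],6)
    pr=lambda P:projw(c,s["tcp_pos"],s["ee_rot"],world(P,q))
    a=pr(pan(0,0,.06))[0]
    # enclosed bright blob within black knob
    n_,lab,st,ce=cv2.connectedComponentsWithStats((g>90).astype(np.uint8)[:260])
    i=[k for k in range(1,n_) if 25<st[k,4]<1500 and np.hypot(*(ce[k]-a-[0,-25]))<40]
    k=max(i,key=lambda k:st[k,4]); ys,xs=np.nonzero(lab==k)
    # fit theta and small image shift: predicted line (top face + end) raster vs blob
    def pts(t,d):
        P=[rad(t,r_,.06) for r_ in np.linspace(0,.019,20)]+[rad(t,.019,h) for h in np.linspace(.06,.031,20)]
        return pr(np.array(P))+d
    B=np.c_[xs,ys].astype(float)
    def f(p):
        L=pts(p[0],p[1:]); D=np.hypot(*(B[:,None]-L[None]).transpose(2,0,1))
        return np.r_[D.min(1),D.min(0)]
    best=min((least_squares(f,[t,0,0]) for t in (-.5,0,.4,.7)),key=lambda r:r.cost)
    return best.x,best.cost,len(B)
for n in sys.argv[1:]: print(n,knob(n))
E
python3 line.py w3 w4 w5 w6 w7
```

```text
18.3 [ 0.53134282 -0.02041663  0.27677596] [-0.64462774 -0.34948378  0.32355798]
w3 (array([-0.37555196, -1.79164038, -0.03710571]), np.float64(395.85292532575437), 308)
w4 (array([-0.37500879, -1.92491549, -0.24384173]), np.float64(473.1500712582212), 335)
w5 (array([ 0.04142078, -2.261337  ,  0.22765334]), np.float64(513.176896449868), 340)
w6 (array([ 0.39275784, -2.04758142, -0.55612967]), np.float64(478.28787180899246), 333)
w7 (array([ 0.6211121 , -2.20153044, -0.73379508]), np.float64(441.32454171073823), 327)
```

The image fit gives 0.62 for the knob, a slight overshoot. I'll nudge it back from the right side.

Request:
{"fn": "drive_tool", "kwargs": {
  "series": [
    [0.1,0.24,0,0],
    [0.4,0.24,0,0],
    [0.57,0.24,0,0],
    [0.57,0.24,0.2,0],
    [0.57,0.24,0.39,0],
    [0.57,0.2,0.39,0],
    [0.57,0.18,0.39,0],
    [0.57,0.165,0.39,0],
    [0.57,0.15,0.39,0],
    [0.57,0.15,0.39,0]
  ]
}}

```text
time_s: 19.6
tcp_pos: [0.6001, -0.0375, 0.2302]
ee_rot: [[1.0, 0.02, 0.002], [0.02, -1.0, -0.001], [0.002, 0.001, -1.0]]
wrist_force: [-0.8, -2.9, 0.9]
gripper_width: 0.007
```

Request:
{"fn": "drive_tool", "kwargs": {
  "series": [
    [0,0.08,0,0],
    [0,0.08,-0.2,0],
    [0,0.08,-0.39,0],
    [-0.3,0,-0.39,0],
    [-0.57,-0.15,-0.39,0],
    [-0.57,-0.15,-0.39,0],
    [-0.57,-0.15,-0.39,0]
  ]
}}

```text
time_s: 20.48
tcp_pos: [0.5312, -0.0206, 0.2762]
ee_rot: [[1.0, 0.02, 0.001], [0.02, -1.0, 0.0], [0.001, -0.0, -1.0]]
wrist_force: [-0.3, 0.5, 0.1]
gripper_width: 0.003
```

```bash
python3 snap.py w8|head -1; python3 line.py w8; python3 -c "
import cv2;a=cv2.imread('pics/w8.png')[80:260,220:460];cv2.imwrite('pics/w8c.png',cv2.resize(a,None,fx=3,fy=3,interpolation=2))"
```

```text
20.475 [ 0.53117071 -0.02055323  0.27616077] [-0.32194691  0.46167706  0.11957089]
w8 (array([ 0.62179014, -2.52600522, -0.32211681]), np.float64(461.55279588029674), 334)
```

Request:
{"fn": "drive_tool", "kwargs": {
  "series": [
    [0.1,0.24,0,0],
    [0.4,0.24,0,0],
    [0.57,0.24,0,0],
    [0.57,0.24,0.2,0],
    [0.57,0.24,0.39,0],
    [0.57,0.19,0.39,0],
    [0.57,0.165,0.39,0],
    [0.57,0.15,0.39,0],
    [0.57,0.135,0.39,0],
    [0.57,0.135,0.39,0]
  ]
}}

```text
time_s: 21.78
tcp_pos: [0.6009, -0.0364, 0.2306]
ee_rot: [[1.0, 0.02, 0.004], [0.02, -1.0, -0.002], [0.004, 0.002, -1.0]]
wrist_force: [2.7, -5.3, -1.3]
gripper_width: 0.007
```

Request:
{"fn": "drive_tool", "kwargs": {
  "series": [
    [0,0.08,0,0],
    [0,0.08,-0.2,0],
    [0,0.08,-0.39,0],
    [-0.3,0,-0.39,0],
    [-0.57,-0.135,-0.39,0],
    [-0.57,-0.135,-0.39,0],
    [-0.57,-0.135,-0.39,0]
  ]
}}

```text
time_s: 22.65
tcp_pos: [0.5313, -0.0205, 0.2767]
ee_rot: [[1.0, 0.02, 0.002], [0.02, -1.0, 0.0], [0.002, -0.0, -1.0]]
wrist_force: [0.8, -0.2, -0.3]
gripper_width: 0.007
```

```bash
python3 snap.py w9|head -1; python3 line.py w9; python3 -c "
import cv2;a=cv2.imread('pics/w9.png')[80:260,220:460];cv2.imwrite('pics/w9c.png',cv2.resize(a,None,fx=3,fy=3,interpolation=2))"; python3 pred.py w9 220 80 3 | head -2
```

```text
22.65 [ 0.53128297 -0.02045991  0.27666016] [ 0.83023152 -0.24764462 -0.2504248 ]
w9 (array([ 0.55886948, -2.20911035, -0.55921717]), np.float64(442.12514592822924), 327)
axis60 [[264, 336]]
knob -1.2 [[164, 307]]; knob -1.0 [[173, 291]]; knob -0.8 [[185, 278]]; knob -0.6 [[201, 266]]; knob -0.4 [[219, 258]]; knob -0.2 [[240, 252]]; knob -0.0 [[262, 250]]; knob 0.2 [[284, 252]]; knob 0.4 [[305, 258]]; knob 0.6 [[324, 266]]; knob 0.8 [[340, 278]]; knob 1.0 [[353, 291]]; knob 1.2 [[362, 307]];
```

View pics/w9c.png

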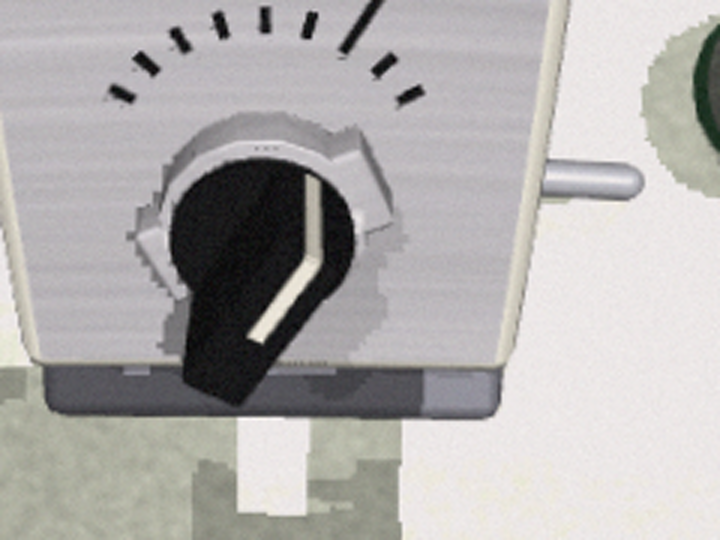

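The knob is at about 0.56 (end (316,260), start (255,340)). One more small nudge.

Request:
{"fn": "drive_tool", "kwargs": {
  "series": [
    [0.1,0.24,0,0],
    [0.4,0.24,0,0],
    [0.57,0.24,0,0],
    [0.57,0.24,0.2,0],
    [0.57,0.24,0.39,0],
    [0.57,0.19,0.39,0],
    [0.57,0.165,0.39,0],
    [0.57,0.145,0.39,0],
    [0.57,0.127,0.39,0],
    [0.57,0.127,0.39,0]
  ]
}}

```text
time_s: 23.95
tcp_pos: [0.6011, -0.0354, 0.231]
ee_rot: [[1.0, 0.021, 0.005], [0.021, -1.0, -0.002], [0.005, 0.002, -1.0]]
wrist_force: [3.3, -6.0, -0.7]
gripper_width: 0.004
```

Request:
{"fn": "drive_tool", "kwargs": {
  "series": [
    [0,0.08,0,0],
    [0,0.08,-0.2,0],
    [0,0.08,-0.39,0],
    [-0.3,0,-0.39,0],
    [-0.57,-0.127,-0.39,0],
    [-0.57,-0.127,-0.39,0],
    [-0.57,-0.127,-0.39,0]
  ]
}}

```text
time_s: 24.82
tcp_pos: [0.5312, -0.0205, 0.2766]
ee_rot: [[1.0, 0.02, 0.001], [0.02, -1.0, 0.0], [0.001, -0.0, -1.0]]
wrist_force: [0.3, -0.1, -0.4]
gripper_width: 0.008
```

```bash
python3 snap.py w10|head -1; python3 line.py w10
```

```text
24.825 [ 0.53122941 -0.02047814  0.27657181] [ 0.29769652 -0.05994034 -0.36607243]
w10 (array([ 0.46057147, -2.06093979, -0.40405402]), np.float64(447.4234197648012), 328)
```

The knob reads 0.46, in range. Now tightening: push the right wing down-slope from above, stage A.

Request:
{"fn": "drive_tool", "kwargs": {
  "series": [
    [0.3,0.166,0,0],
    [0.6,0.166,0,0],
    [0.845,0.166,0,0],
    [0.845,0.166,0.2,0],
    [0.845,0.166,0.4,0],
    [0.845,0.166,0.53,0],
    [0.845,0.166,0.53,0]
  ]
}}

```text
time_s: 25.75
tcp_pos: [0.6324, -0.0387, 0.2108]
ee_rot: [[1.0, 0.02, -0.003], [0.02, -1.0, -0.001], [-0.003, 0.0, -1.0]]
wrist_force: [-0.5, 0.5, 0.2]
gripper_width: 0.008
```

Request:
{"fn": "drive_tool", "kwargs": {
  "series": [
    [-0.03,0,0.017,0],
    [-0.06,0,0.035,0],
    [-0.08,0,0.046,0],
    [-0.1,0,0.058,0],
    [-0.1,0,0.058,0]
  ]
}}

```text
time_s: 26.38
tcp_pos: [0.6241, -0.0391, 0.2088]
ee_rot: [[1.0, 0.021, 0.012], [0.021, -1.0, -0.001], [0.012, 0.001, -1.0]]
wrist_force: [6.7, -2.5, 5.0]
gripper_width: 0.003
```

Request:
{"fn": "drive_tool", "kwargs": {
  "series": [
    [-0.02,0,0.012,0],
    [-0.04,0,0.023,0],
    [-0.04,0,0.023,0]
  ]
}}

```text
time_s: 26.75
tcp_pos: [0.6192, -0.0395, 0.2058]
ee_rot: [[1.0, 0.021, 0.011], [0.021, -1.0, -0.001], [0.011, 0.002, -1.0]]
wrist_force: [7.0, -4.7, 3.5]
gripper_width: -0.002
```

Request:
{"fn": "drive_tool", "kwargs": {
  "series": [
    [-0.015,0,0.009,0],
    [-0.03,0,0.018,0],
    [-0.03,0,0.018,0]
  ]
}}

```text
time_s: 27.12
tcp_pos: [0.6157, -0.0405, 0.2039]
ee_rot: [[1.0, 0.021, 0.011], [0.021, -1.0, -0.003], [0.011, 0.003, -1.0]]
wrist_force: [7.2, -8.7, 3.4]
gripper_width: 0.008
```

Request:
{"fn": "drive_tool", "kwargs": {
  "series": [
    [0.05,0,-0.029,0],
    [0.06,0.045,-0.035,0],
    [0.04,0.045,-0.023,0],
    [0,0.045,0,0],
    [-0.03,0.045,0.017,0],
    [-0.05,0.045,0.029,0],
    [-0.05,0.045,0.029,0]
  ]
}}

```text
time_s: 28.0
tcp_pos: [0.6068, -0.0451, 0.1975]
ee_rot: [[1.0, 0.021, 0.002], [0.021, -1.0, -0.001], [0.002, 0.002, -1.0]]
wrist_force: [3.4, -5.2, 1.6]
gripper_width: 0.0
```

Request:
{"fn": "drive_tool", "kwargs": {
  "series": [
    [-0.02,0,0.012,0],
    [-0.04,0,0.023,0],
    [-0.05,0,0.029,0],
    [-0.05,0,0.029,0]
  ]
}}

```text
time_s: 28.5
tcp_pos: [0.604, -0.0449, 0.1963]
ee_rot: [[1.0, 0.022, 0.012], [0.022, -1.0, -0.001], [0.012, 0.001, -1.0]]
wrist_force: [7.9, -5.0, 4.3]
gripper_width: 0.004
```

Request:
{"fn": "drive_tool", "kwargs": {
  "series": [
    [-0.03,0,0.017,0],
    [-0.06,0,0.03,0],
    [-0.06,0,0.03,0]
  ]
}}

```text
time_s: 28.88
tcp_pos: [0.6022, -0.0448, 0.1962]
ee_rot: [[0.999, 0.024, 0.028], [0.024, -1.0, -0.001], [0.028, 0.002, -1.0]]
wrist_force: [15.6, -6.4, 7.1]
gripper_width: 0.004
```

Request:
{"fn": "drive_tool", "kwargs": {
  "series": [
    [0.1,0,-0.06,0],
    [0.16,0,-0.3,0],
    [0.16,0,-0.66,0],
    [-0.2,-0.2,-0.66,0],
    [-0.5,-0.2,-0.66,0],
    [-0.5,-0.2,-0.66,0],
    [-0.5,-0.2,-0.66,0]
  ]
}}

```text
time_s: 29.75
tcp_pos: [0.5325, -0.0216, 0.269]
ee_rot: [[1.0, 0.02, -0.0], [0.02, -1.0, 0.0], [-0.0, -0.0, -1.0]]
wrist_force: [0.7, -0.4, 0.6]
gripper_width: 0.005
```

```bash
python3 snap.py w11; python3 line.py w11; python3 -c "
import cv2;a=cv2.imread('pics/w11.png')[80:260,220:460];cv2.imwrite('pics/w11c.png',cv2.resize(a,None,fx=3,fy=3,interpolation=2))"; python3 pred.py w11 220 80 3
```

```text
29.75 [ 0.53250083 -0.02155531  0.2690102 ] [ 0.67345691 -0.44188737  0.64834161]
marks [[258.0, 112.0], [266.0, 101.0], [278.0, 93.0], [292.0, 88.0], [307.0, 86.0], [322.0, 88.0], [340.0, 87.0], [348.0, 101.0], [357.0, 112.0]]
axis h0,60 [[308.0, 138.0]] [[305.0, 196.0]] pad [[126.0, 196.0]]
fingertip [[318.0, 299.0]]
w11 (array([ 0.46686135, -2.23991919, -0.44423987]), np.float64(513.4142640626511), 349)
axis60 [[256, 348]]
knob -1.2 [[153, 318]]; knob -1.0 [[161, 302]]; knob -0.8 [[174, 288]]; knob -0.6 [[190, 276]]; knob -0.4 [[210, 267]]; knob -0.2 [[231, 262]]; knob -0.0 [[254, 260]]; knob 0.2 [[277, 262]]; knob 0.4 [[299, 267]]; knob 0.6 [[318, 276]]; knob 0.8 [[335, 288]]; knob 1.0 [[349, 302]]; knob 1.2 [[358, 318]]; 
ring 0.0 L up/low [[129, 268], [188, 330]] R low(-)/.. [[398, 215], [343, 141]]

ring 0.2 L up/low [[123, 246], [167, 317]] R low(-)/.. [[400, 238], [365, 158]]

ring 0.4 L up/low [[122, 223], [149, 301]] R low(-)/.. [[397, 261], [382, 178]]

ring 0.6 L up/low [[127, 200], [136, 282]] R low(-)/.. [[388, 282], [394, 200]]

ring 0.8 L up/low [[138, 178], [126, 261]] R low(-)/.. [[375, 301], [400, 223]]

ring 1.0 L up/low [[154, 158], [122, 238]] R low(-)/.. [[357, 317], [400, 246]]

ring 1.2 L up/low [[175, 141], [123, 215]] R low(-)/.. [[337, 330], [394, 268]]
```

View pics/w11c.png

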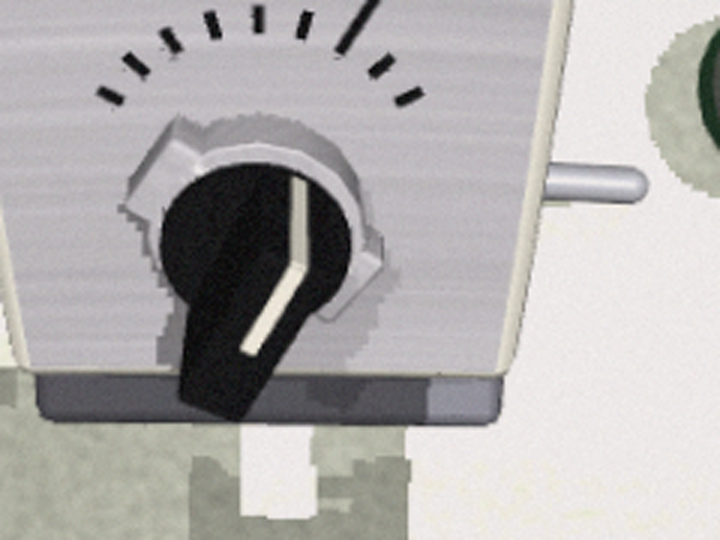

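The ring matches the prediction for about 1.2 (left wing (180,140)/(128,210), right (382,260)/(335,320)) and held against 15 N at the stop. The knob reads 0.47. On to the lever pad.

Request:
{"fn": "drive_tool", "kwargs": {
  "series": [
    [0,-0.5,0,0],
    [0.34,-1,0,0],
    [0.34,-1,0,0],
    [0.34,-1,0,0]
  ]
}}

```text
time_s: 30.3
tcp_pos: [0.5714, 0.0994, 0.2679]
ee_rot: [[1.0, 0.02, -0.002], [0.02, -1.0, -0.001], [-0.002, 0.001, -1.0]]
wrist_force: [0.8, -0.3, -0.8]
gripper_width: 0.004
```

Request:
{"fn": "drive_tool", "kwargs": {
  "series": [
    [0,-0.165,0,0],
    [0,-0.165,0.2,0],
    [0,-0.165,0.45,0],
    [0,-0.165,0.45,0],
    [0,-0.165,0.45,0]
  ]
}}

```text
time_s: 30.92
tcp_pos: [0.5712, 0.1188, 0.2164]
ee_rot: [[1.0, 0.02, 0.002], [0.02, -1.0, 0.0], [0.002, -0.0, -1.0]]
wrist_force: [-0.5, 0.0, 0.5]
gripper_width: 0.009
```

Request:
{"fn": "drive_tool", "kwargs": {
  "series": [
    [0,0,0.15,0],
    [0,0,0.25,0],
    [0,0,0.35,0],
    [0,0,0.45,0],
    [0,0,0.52,0],
    [0,0,0.55,0],
    [0,0,0.55,0]
  ]
}}

```text
time_s: 31.8
tcp_pos: [0.5701, 0.1188, 0.1527]
ee_rot: [[1.0, 0.021, -0.0], [0.021, -1.0, -0.001], [-0.0, 0.001, -1.0]]
wrist_force: [-9.8, 0.5, 18.4]
gripper_width: 0.007
```

At the stop (18 N, z 0.1527 as predicted). Now back up, then the second stroke.

Request:
{"fn": "drive_tool", "kwargs": {
  "series": [
    [0,0,-0.1,0],
    [0,0,-0.25,0],
    [0,0,-0.4,0],
    [0,0,-0.55,0],
    [0,0,-0.55,0],
    [0,0,-0.55,0]
  ]
}}

```text
time_s: 32.55
tcp_pos: [0.5704, 0.1187, 0.2143]
ee_rot: [[1.0, 0.02, -0.001], [0.02, -1.0, -0.0], [-0.001, 0.0, -1.0]]
wrist_force: [-0.1, -0.0, -0.4]
gripper_width: 0.006
```

Request:
{"fn": "drive_tool", "kwargs": {
  "series": [
    [0,0,0.15,0],
    [0,0,0.25,0],
    [0,0,0.35,0],
    [0,0,0.45,0],
    [0,0,0.52,0],
    [0,0,0.55,0],
    [0,0,0.55,0]
  ]
}}

```text
time_s: 33.42
tcp_pos: [0.5695, 0.1185, 0.1523]
ee_rot: [[1.0, 0.022, -0.002], [0.022, -1.0, -0.002], [-0.002, 0.002, -1.0]]
wrist_force: [-11.3, 0.3, 23.7]
gripper_width: 0.005
```

Request:
{"fn": "drive_tool", "kwargs": {
  "series": [
    [0,0,-0.1,0],
    [0,0,-0.25,0],
    [0,0,-0.4,0],
    [0,0,-0.55,0],
    [0,0,-0.55,0],
    [0,0,-0.55,0]
  ]
}}

```text
time_s: 34.17
tcp_pos: [0.5702, 0.1186, 0.2137]
ee_rot: [[1.0, 0.02, -0.002], [0.02, -1.0, -0.001], [-0.002, 0.001, -1.0]]
wrist_force: [-0.0, -1.0, -0.2]
gripper_width: 0.003
```

```bash
python3 -c "
from station import capture
import cv2
for n,b in (('top',0),):
    a=capture(n)['color'];cv2.imwrite('pics/top2.png',a)
"
```

```text
(no output)
```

Third stroke, then rise clear and move away.

Request:
{"fn": "drive_tool", "kwargs": {
  "series": [
    [0,0,0.15,0],
    [0,0,0.25,0],
    [0,0,0.35,0],
    [0,0,0.45,0],
    [0,0,0.52,0],
    [0,0,0.55,0],
    [0,0,0.55,0]
  ]
}}

```text
time_s: 35.1
tcp_pos: [0.5695, 0.1185, 0.1523]
ee_rot: [[1.0, 0.022, -0.002], [0.022, -1.0, -0.002], [-0.002, 0.002, -1.0]]
wrist_force: [-12.1, 0.5, 23.3]
gripper_width: 0.005
```

Request:
{"fn": "drive_tool", "kwargs": {
  "series": [
    [0,0,-0.1,0],
    [0,0,-0.25,0],
    [0,0,-0.4,0],
    [0,0,-0.6,0],
    [0,0,-0.8,0],
    [-0.3,0,-1,0],
    [-0.7,0,-1,0],
    [-1,0,-1,0],
    [-1,0,-1,0],
    [-1,0,-1,0]
  ]
}}

```text
time_s: 36.35
tcp_pos: [0.4513, 0.1167, 0.269]
ee_rot: [[1.0, 0.02, 0.001], [0.02, -1.0, 0.0], [0.001, -0.0, -1.0]]
wrist_force: [-0.0, -0.4, 0.2]
gripper_width: 0.005
```

Run:
```python
from station import capture,telemetry
import cv2,numpy as np
from geo import *
print(telemetry.sense()["time_s"],telemetry.sense()["wrist_force"])
a=cv2.imread("pics/side0.png");s=capture("side")["color"];w=capture("wrist")["color"]
cv2.imwrite("pics/side3.png",s);cv2.imwrite("pics/w12.png",w)
# bystander check in side view
for n,(x0,y0,x1,y1) in dict(pot=(230,300,290,390),plate=(335,190,400,235),bottle=(292,165,325,205),wheel=(236,250,296,296),pad=(305,270,335,300)).items():
    d=cv2.absdiff(a,s)[y0:y1,x0:x1].max(2); print(n,d.mean().round(2),(d>40).sum())
pan_=np.vstack([cv2.resize(np.hstack([a[240:310,225:345],s[240:310,225:345]]),None,fx=3.2,fy=3.2,interpolation=2),cv2.resize(w,(768,576))[:340]])
cv2.imwrite("pics/fin.png",pan_); print(pan_.shape)
```

```text
36.35 [-0.02185929 -0.35936453  0.15501031]
pot 13.98 0
plate 48.14 1009
bottle 15.36 0
wheel 12.48 0
pad 9.56 0
(564, 768, 3)
```

View pics/fin.png

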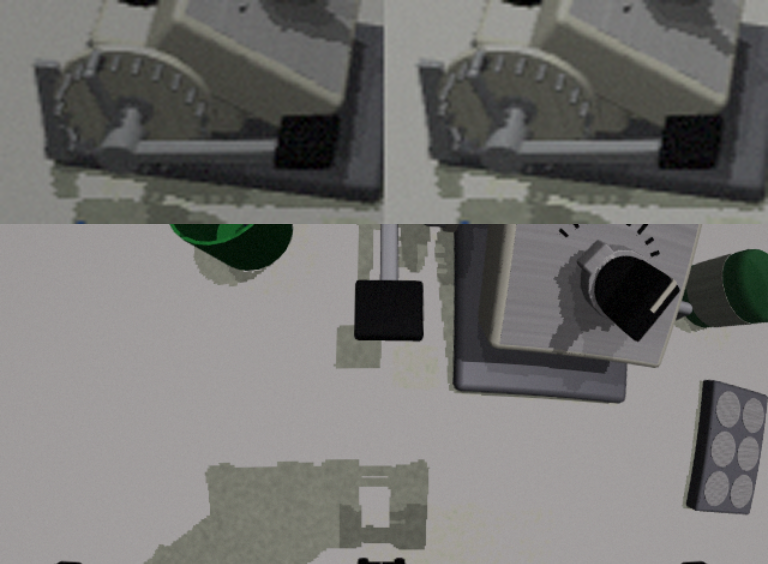

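```bash
python3 -c "
from station import order; print(order.finish_job())"
```

```text
the job is handed in; nothing more can be done
None
```

I did all the steps and handed the job in at about 36 s of the 72 allowed. No verdict is reported, so the results below are my own measurements.

| Item | What I did | Last check |
|---|---|---|
| Lock ring, loosening | Pushed a wing with the closed fingers | About 0.15 rad by eye from the wing corners |
| Knob | Pushed to the long mark | 0.47 rad by image fit after tightening (target 0.5 ± 0.1) |
| Lock ring, tightening | Pushed against its stop with about 16 N | About 1.2 rad by wing corners |
| Lever | Three strokes | Reached its stop each time (TCP z 0.152–0.153, 18–24 N), and the tool rose clear above the pad each time |
| Bystanders | Not touched by the robot | Pot and bottle unchanged in the side view; plate not confirmed (see below) |

- **Knob overshoot:** I first turned the knob to 0.62 while the ring was loose. I nudged it back to 0.46 from the other side before tightening.
- **Counter not read directly:** the wheel looks the same after whole notches. The three notches are inferred from the stop forces and the unchanged pin pattern.
- **Plate check disagreed:** the side view changed at the plate, which I put down to the arm blocking it. The wrist view shows the plate undisturbed, but I didn't measure its position.
- **Base edge mismatch:** in both the top and side views, the dispenser's base edges were about 10 mm off the nominal position. I relied on the scale marks and lever pad instead, and the robot's contacts agreed with those.

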